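# Load the clamshell test jig and hold its lid on the balance point

### The arm

A 6-joint arm with a two-finger parallel gripper is mounted at the origin on a cart in front of the work surface, level with it; the furniture and walls round the work are solid. World frame = base frame: x ahead of the robot, y to its left, z up, the work surface at z = 0. Lengths are in mm, angles in rad, forces in N, time in s.
With the tool pointing down it reaches from about 325 to 875 mm from the base axis. Payload 4.4 kg.
Tool frame: the origin (TCP) lies on the centre line of the jaws, within the pads' length; the fingertips stand ahead of it and the grasp point (between the pads) lies 6 mm ahead of it (ctrl.tcp_to_tips is the z of the fingertips in the tool frame, in mm); z points along the fingers, y is the line along which they close (so a half turn about z gives the same grasp; the last joint's range is limited). The gripper opens to 85 mm and grips with 20 to 120 N. Pads are 22 mm wide; open, the fingers measure 114 mm over their backs; the gripper's body (76 mm by 85 mm) begins 54 mm behind the grasp point. The pads swing forward as they close: fully open they stand 13 mm farther back than shut.
Start: joints at [0.99, 0.207, 1.542, -0, 1.393, -0.15], TCP at [240.128, 522.461, 256.282] pointing down, gripper open.
Joint ranges: [-2.73, 2.73], [-0.86, 2.22], [0.23, 2.46], [-1.11, 4.25], [0.08, 2.63], [-2.82, 2.82]. Speed limits (rad/s): [2.79, 2.79, 3.14, 3.14, 3.14, 3.14].

### API

Orientations are given as a 3x3 rotation matrix whose columns are the frame's x, y, z axes.
In Python, from plant import ctrl, sensors, optics gives the robot as it stands. Calls block until the motion is done:
- ctrl.move_ptp(position, orientation): joint-space move of the TCP to a pose.
- ctrl.move_l(position, rot=None, vel=150, threshold=None): straight line of the TCP; rot=None keeps the orientation; vel is the mean speed in mm/s. With threshold (N) it stops when the force on the tool has changed by that much, and returns True; else False.
- ctrl.set_joints(angles): joint-space move.
- ctrl.gripper_to(opening, force=None): finger opening in mm; force is the grip in N (None keeps the last); returns when the fingers have stopped.
- ctrl.hold(seconds).
- ctrl.solve_ik(position, orientation): joint angles nearest the present ones, or None.
- sensors.read_state(): the state.
- optics.grab_frame(name): name is "scene" or "top" or "wrist"; returns (picture, depth): 384x512x3 uint8, red, green, blue; 384x512 float32, mm along the optical axis (not along the pixel's ray), 0 where there is no reading.
- optics.camera_params(name): a dict with "mtx" (3x3 intrinsics, pixels), "R" (3x3) and "t" (3): a world point X has camera coordinates R X + t; the wrist camera has in their place "T_tool_cam" (4x4, takes a point from camera to tool coordinates, whose origin is the TCP and whose axes are the flange's). Camera axes: x right, y down, z forward; pixel columns grow to the right and rows downward; lengths in mm; the calibration is good to about 2 mm. The wrist camera is an equidistant fisheye: a pixel r from the principal point sees the ray r / f radians off the axis. A picture is of the moment at which its call begins: read the wrist's pose just before it. camera_params takes no time and is no camera call.
A pose or a line that the arm cannot do raises ctrl.MotionError and nothing moves.
- ctrl.finish_job(): hands the job in; it is judged then, once.
The state is a dict: "t": time; "q": joint angles; "qvel": joint speeds; "tau": joint torques, N m; "eef_pos": TCP position; "eef_rot": TCP orientation; "force": force on the tool from outside, world axes, zero at the start; "wrist_torque": the same for the moment, N m; "grip_width": finger opening in mm; "grasp_force": force on a finger pad.
Only numpy, scipy, OpenCV 4.12 (cv2) and the standard library are available. Lean on these libraries where they do the work, as an engineer would, in place of code of your own. Each camera call takes 0.05 s, during which the arm holds its last target. There are 200 camera calls.

### The job

Lay the metal RF module flat and lengthwise along the narrow raised rail of the clamshell test jig, centred, and let go of it. Then take the lid, which leans open against its back stop, by the bar of its bow handle, swing it up until it stands straight up on its balance point, and keep holding it there so that I can fit the lid stay: the program finishes while the gripper still holds the lid still and upright. Do not let the lid drop shut, and leave the solder spool, the battery cell and the small screwdriver where they are.

Things in the scene. Friction and masses are not known exactly. Their poses are not given: they have to be found in the camera images.
- module: the RF module: milled metal box 48 (x) x 76 (y) x 20 mm, with a connector stub 12 mm long on each y end (100 mm over all), 0.19 kg, lying flat on the bench; origin at the centre of its underside, z up; grasp it across its 48 mm width (x). Either way round is right.
- jig: the fixed test jig: aluminium base plate 12 mm thick, from x = -60 to +105 and y = -95 to +95 mm, with a narrow rail, two rear hinge posts 100 mm high and a flap lid. Origin on the bench under the rail's middle; x points from rail to hinge, y along rail and hinge axis. Two front rests, 12 mm thick, 86 mm high, stand at x = -15, y = +-58 mm
- rail_top (a point): middle of the rail's flat rubber-faced top, 50 mm above the bench; rail 20 mm wide (jig's x) and 70 mm long (jig's y); axes as the jig's
- lid_hinge (a point): middle of the lid's hinge axis, which runs along the jig's y; 90 mm above the bench, 85 mm behind the rail's middle; axes as the jig's
- lid_bar (a point): middle of the round bar of the lid's bow handle: 10 mm diameter, parallel to the hinge axis, 140 mm from it, free between its two arms over 54 mm, 25 mm clear of the lid plate's edge. It lies in the plane of the lid plate through the hinge, and moves with the lid
- lid (a joint): lid angle (rad): 0 = shut over the rail, 1.571 = upright, 2.02 = leaning back on its stop (start). Lid 0.32 kg, plate 110 x 126 x 8 mm, hinge nearly frictionless; it balances upright, bar straight above the hinge: released, it falls shut from below 1.571, back on its stop from above. A gripper pointing down can pinch the bar and carry it round: the bar turns between the pads
- spool: bystander: blue reel of solder, 63 mm diameter, 41 mm high, standing on the bench; origin at the centre of its underside
- cell: bystander: battery cell 15 mm diameter, 50 mm high, standing on the bench; origin at the centre of its underside. It stands in front of the room's own fixed board test fixture (about x 0.43 to 0.61, y -0.28 to -0.06), whose raised lid reaches about 0.22 m high beside the jig: pass over it. The fixed analyser behind the module (from x = 0.6) is 0.17 m high
- driver: bystander: small screwdriver with a yellow and black handle, 172 mm long along its x, 23 mm thick, lying on the bench; origin at its middle underneath

How it is judged:
By the outcome, as a careful person would: the job done as asked, in the order asked, and still so for the second after the job is handed in, while the arm keeps its last pose, push and grip.
It also fails if it takes over 51 s, if anything falls off the work surface, if the arm or the gripper's body presses on something with over 40 N, if the wrist force passes 120 N, or if a joint passes its speed limit or range.

## Working session

There is one attempt and no reset: what is moved stays moved. The work goes in short steps, each a Python script; the robot and the scene stay as the last script left them, time stands still between calls to the robot, and variables do not carry over. Pictures are saved under pics/ and viewed, at most 10 in all, crops included, and the job is handed in when it is done.

```bash
mkdir -p pics; ls
python3 - <<'E'
from plant import ctrl,sensors,optics
import cv2,numpy as np
for n in("scene","top"):
    p,d=optics.grab_frame(n); np.savez(f"{n}.npz",p=p,d=d,**optics.camera_params(n))
    cv2.imwrite(f"pics/{n}.png",cv2.resize(p[:,:,::-1],(800,600),interpolation=cv2.INTER_CUBIC))
    c=optics.camera_params(n);print(n,c["mtx"],-c["R"].T@c["t"])
s=sensors.read_state();print(s["t"],s["force"],s["eef_rot"],ctrl.tcp_to_tips)
E
```

```text
pics
scene [[387.69105679   0.         256.1324968 ]
 [  0.         387.69105679 190.58501334]
 [  0.           0.           1.        ]] [ 128.25480984 -422.68722413  762.75627817]
top [[386.08755368   0.         259.90431307]
 [  0.         386.08755368 195.47822416]
 [  0.           0.           1.        ]] [ 325.80619582  221.24262907 1178.61962889]
0.1 [-0.13399158  0.41728903 -0.47088724] [[-9.08643974e-01  4.17570103e-01 -1.15680527e-03]
 [ 4.17571566e-01  9.08642444e-01 -1.70174332e-03]
 [ 3.40525234e-04 -2.02932780e-03 -9.99997883e-01]] 25.0
```

View pics/scene.png

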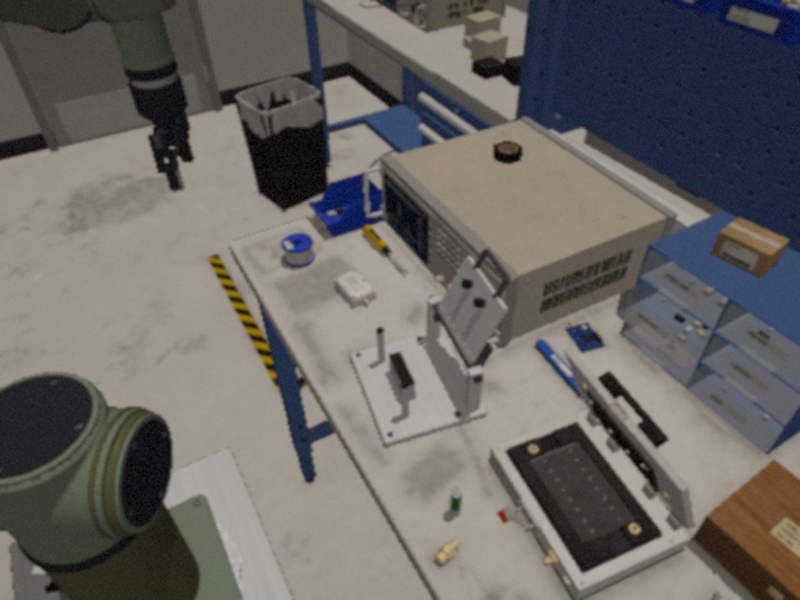

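View pics/top.png

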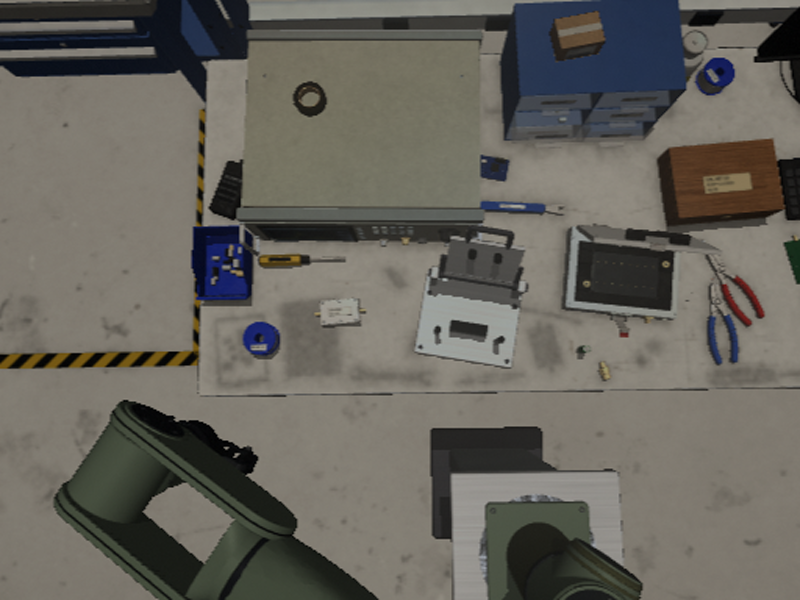

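The top view shows the module at about (340,312), the rail at (468,330), and the lid bar near (495,238) leaning towards the analyser. In this view, up is +x and left is +y. I'll enlarge a crop next.

Run:
```python
import cv2,numpy as np
z=np.load("top.npz");p=z["p"][140:240,195:345,::-1]
cv2.imwrite("pics/topc.png",cv2.resize(p,(795,530),interpolation=cv2.INTER_CUBIC))
z=np.load("scene.npz");p=z["p"][150:290,200:340,::-1]
cv2.imwrite("pics/scenec.png",cv2.resize(p,(600,600),interpolation=cv2.INTER_CUBIC))
```

```text
(no output)
```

View pics/topc.png

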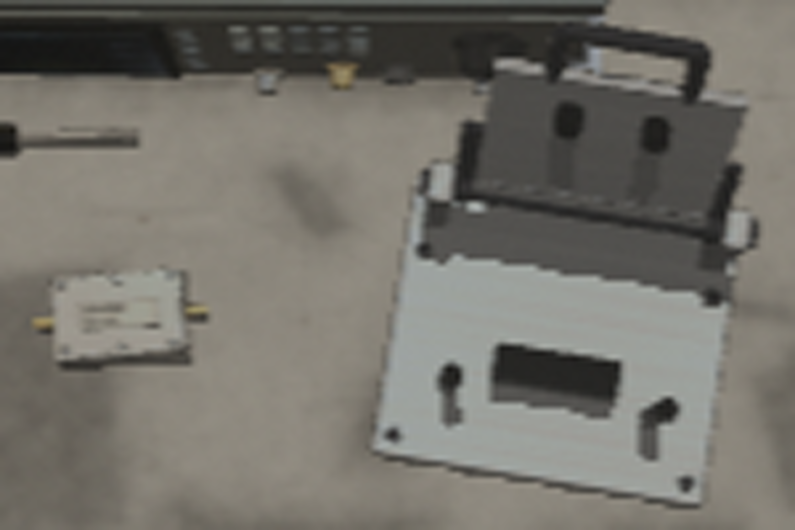

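View pics/scenec.png

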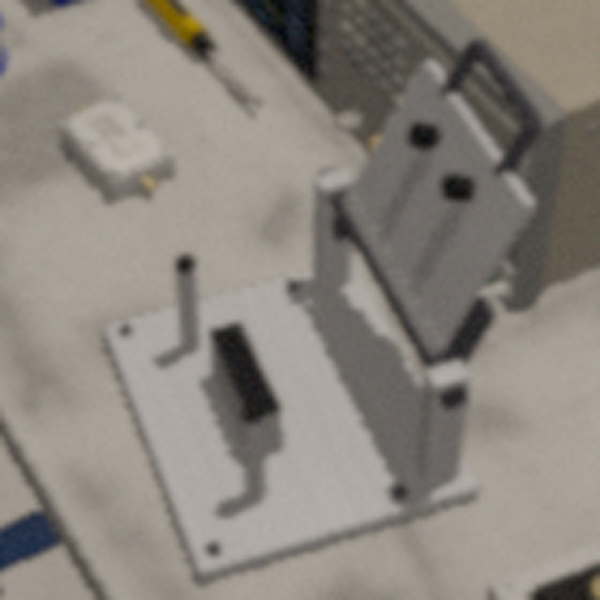

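```bash
cat > vis.py <<'E'
import numpy as np
from scipy.optimize import least_squares
Z={n:np.load(f"{n}.npz") for n in("top","scene")}
def proj(n,X):
    z=Z[n];c=np.atleast_2d(X)@z["R"].T+z["t"];u=c@z["mtx"].T;return u[:,:2]/u[:,2:]
def un(n,c):  # crop px -> image px
    c=np.array(c,float)
    return (c+.5)/5.3-.5+[195,140] if n=="top" else (c+.5)*140/600-.5+[200,150]
def world(p,X):
    c,s=np.cos(p[2]),np.sin(p[2]);X=np.array(X,float)
    return np.c_[p[0]+c*X[:,0]-s*X[:,1],p[1]+s*X[:,0]+c*X[:,1],X[:,2]]
def fit(obs,x0):
    f=lambda p:np.concatenate([(proj(n,world(p,[o[0] for o in L]))-un(n,[o[1] for o in L])).ravel() for n,L in obs.items()])
    r=least_squares(f,x0,loss="soft_l1");return r.x,f(r.x).reshape(-1,2)
E
python3 - <<'E'
from vis import *
np.set_printoptions(precision=2,suppress=True)
a=2.02;bx,bz=85-140*np.cos(a),90+140*np.sin(a)
jig={"top":[((-60,95,12),(375,452)),((-60,-95,12),(703,505)),((10,35,50),(497,345)),((10,-35,50),(620,361)),((-15,58,86),(451,373)),((-15,-58,86),(665,407))],
"scene":[((-10,35,50),(213,330)),((10,35,50),(240,325)),((10,-35,50),(278,405)),((-10,-35,50),(250,418)),((-15,58,86),(185,262)),((-60,95,12),(107,328)),((-60,-95,12),(200,575))]}
p,r=fit(jig,[350,100,0]);print("jig",p);print(r)
top=lambda X:(un("top",[0,0])*0+proj("top",world(p,X))-[195,140]+.5)*5.3-.5
print("bar pred crop",top([(bx,27,bz),(bx,-27,bz)]),"rest",top([(-15,-58,86)]))
mod={"top":[((24,38,20),(52,280)),((24,-38,20),(183,270)),((-24,-38,20),(188,348)),((-24,38,20),(57,358)),((0,50,10),(33,323)),((0,-50,10),(207,313))]}
for o in(mod,):
    m,r=fit(o,[430,350,0]);print("mod",m);print(r)
# depth-based check
for n in("top",):
    z=Z[n]
    for c in[(120,315),(555,365),(630,55),(620,150)]:
        u=un(n,c);v,w=np.round(u).astype(int);d=z["d"][w,v]
        print(c,d,z["R"].T@(d*np.linalg.inv(z["mtx"])@[u[0],u[1],1]-z["t"]))
E
```

```text
jig [421.09 120.64 -37.88]
[[-0.43  0.82]
 [ 0.27  0.9 ]
 [ 0.47  0.06]
 [ 0.93  0.8 ]
 [ 0.52  0.91]
 [ 0.76  0.98]
 [-0.58 -0.73]
 [ 0.74 -1.67]
 [ 1.75  0.23]
 [ 0.3  -0.49]
 [ 0.51 -0.79]
 [-0.75 -1.46]
 [ 0.44 -1.1 ]]
bar pred crop [[578.44  36.04]
 [690.    53.12]] rest [[669.01 412.17]]
mod [461.36 367.96   0.05]
[[-0.22 -0.43]
 [ 0.03 -0.27]
 [ 0.    0.74]
 [-0.37  0.58]
 [ 0.37 -0.06]
 [ 0.19 -0.43]]
(120, 315) 1166.4203 [460.95 367.27  22.04]
(555, 365) 1130.812 [425.62 122.97  49.96]
(630, 55) 1201.8768 [611.87  69.54   0.69]
(620, 150) 1048.668 [527.18  94.86 144.94]
```

Jig is at about (421,121) with yaw −0.18, and the module at about (461,368) with yaw 0.05. The two cameras disagree by roughly 2–3 mm, so I'll refine both with the wrist camera from close by.

```bash
cat > rob.py <<'E'
from plant import ctrl,sensors,optics
import cv2,numpy as np
from vis import *
np.set_printoptions(precision=3,suppress=True)
def down(yaw,sg=1):  # tool y along sg*(object x axis at yaw)
    y=sg*np.array([np.cos(yaw),np.sin(yaw),0]);z=np.array([0,0,-1.]);return np.c_[np.cross(y,z),y,z]
def wrist(name):
    s=sensors.read_state();p,d=optics.grab_frame("wrist");c=optics.camera_params("wrist")
    np.savez(name+".npz",p=p,d=d,mtx=c["mtx"],T=c["T_tool_cam"],pos=s["eef_pos"],rot=s["eef_rot"])
    cv2.imwrite(f"pics/{name}.png",cv2.resize(p[:,:,::-1],(800,600),interpolation=cv2.INTER_CUBIC));return s
def wproj(name,X):  # world -> 800x600 px
    z=np.load(name+".npz");X=np.atleast_2d(X);t=(X-z["pos"])@z["rot"]
    T=z["T"];c=(t-T[:3,3])@T[:3,:3];h=np.hypot(c[:,0],c[:,1]);th=np.arctan2(h,c[:,2]);K=z["mtx"]
    u=np.c_[K[0,2]+K[0,0]*th*c[:,0]/h,K[1,2]+K[1,1]*th*c[:,1]/h];return (u+.5)*800/512-.5
def wfit(name,obs,x0):
    f=lambda p:(wproj(name,world(p,[o[0] for o in obs]))-np.array([o[1] for o in obs])).ravel()
    r=least_squares(f,x0,loss="soft_l1",f_scale=2);return r.x,f(r.x).reshape(-1,2)
def st():
    s=sensors.read_state();print("t",s["t"],"pos",s["eef_pos"],"F",s["force"],"w",s["grip_width"],"g",s["grasp_force"])
    return s
E
python3 - <<'E'
from rob import *
for sg in(1,-1):
    print(sg,[ctrl.solve_ik(p,down(y,sg)) for p,y in(((461,368,60),.05),((421,121,110),-.18),((566,94,230),-.18))])
sg=1 if False else None
q={}
for s in(1,-1):
    k=[ctrl.solve_ik(p,down(y,s)) for p,y in(((461,368,60),.05),((421,121,110),-.18),((566,94,230),-.18))]
    q[s]=99 if any(x is None for x in k) else max(abs(x[5]) for x in k)
s=min(q,key=q.get);print("choose",s,q)
ctrl.move_ptp([461,368,190],down(.05,s));st();wrist("w1");print(optics.camera_params("wrist"))
m=np.array([461.4,368,.05]);print(wproj("w1",world(m,[(24,38,20),(24,-38,20),(-24,-38,20),(-24,38,20)])))
E
```

```text
1 [array([ 0.527,  0.465,  1.648, -0.   ,  1.029,  0.477]), array([ 0.082,  0.102,  2.   , -0.   ,  1.039,  0.262]), array([ 0.014,  0.226,  1.574, -0.   ,  1.342,  0.194])]
-1 [array([ 0.527,  0.465,  1.648, -0.   ,  1.029, -2.665]), None, None]
choose 1 {1: np.float64(0.4770224835330117), -1: 99}
t 1.175 pos [460.471 368.727 190.235] F [-0.214  0.529  0.768] w 85.24949941675014 g 0.0
{'mtx': array([[297.319,   0.   , 250.493],
       [  0.   , 297.319, 191.516],
       [  0.   ,   0.   ,   1.   ]]), 'T_tool_cam': array([[  -0.   ,   -0.964,   -0.266,   67.722],
       [   1.   ,    0.   ,   -0.   ,    1.439],
       [   0.   ,   -0.266,    0.964, -118.208],
       [   0.   ,    0.   ,    0.   ,    1.   ]])}
[[429.55  223.721]
 [427.133 338.845]
 [354.674 338.73 ]
 [352.513 223.619]]
```

View pics/w1.png

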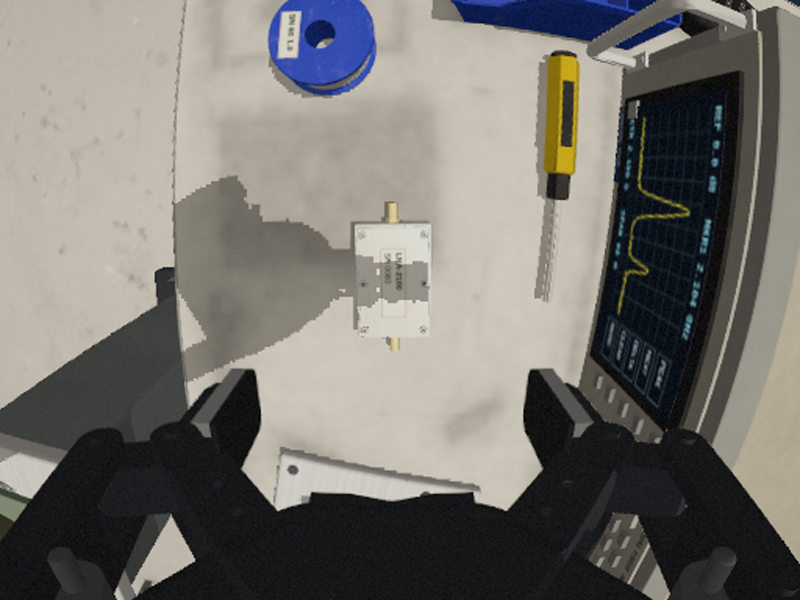

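Module top corners in the wrist view are at (356,223), (430,222), (432,336) and (357,337). I'll refit the pose, grasp it, then look at the jig from over the rail's +y side.

Run:
```python
from rob import *
obs=[((24,38,20),(430,222)),((24,-38,20),(432,336)),((-24,-38,20),(357,337)),((-24,38,20),(356,223)),((0,50,10),(391,203)),((0,-50,10),(396,351))]
m,r=wfit("w1",obs,[461,368,.05]);print(m,r)
R=down(m[2])
ctrl.move_l([m[0],m[1],90],R,vel=200);ctrl.move_l([m[0],m[1],28],vel=80,threshold=15)
st();ctrl.gripper_to(40,60);s=st()
np.save("grasp.npy",np.r_[m,s["eef_pos"]])
ctrl.move_l([m[0],m[1],160],vel=200);st()
ctrl.move_ptp([421-8,121-35,190],down(-.18));s=st();wrist("w2")
p=[421,120.6,-.18]
print(wproj("w2",world(p,[(10,35,50),(10,-35,50),(-10,-35,50),(-10,35,50),(-60,95,12),(-60,-95,12),(-15,58,86)])))
```

```text
[463.109 368.826   0.075] [[ 0.86  -0.367]
 [-0.781  0.928]
 [ 1.723  1.53 ]
 [-2.187  0.395]
 [ 0.879 -0.799]
 [-0.757 -1.861]]
t 2.8 pos [463.546 369.085  28.335] F [ 0.252 -0.472  0.336] w 85.31857906403003 g 0.0
t 3.2417 pos [463.842 369.282  28.955] F [-0.01   0.72   3.279] w 46.72445603132414 g 64.6511721611023
t 4.05 pos [461.935 368.108 158.321] F [-0.22  -0.113 -1.437] w 46.58339277726579 g 64.1465163230896
t 5.1667 pos [413.332  86.511 189.867] F [-0.673 -0.185 -1.345] w 46.71246514778535 g 64.11287784576416
[[410.273 171.189]
 [409.374 294.387]
 [374.583 294.368]
 [373.833 171.167]
 [297.62   81.661]
 [306.197 363.452]
 [360.224 122.911]]
```

View pics/w2.png

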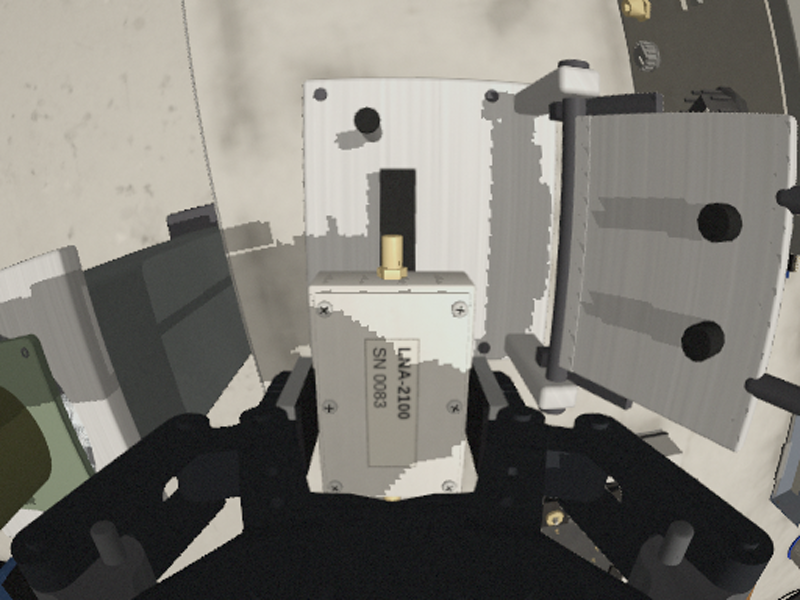

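Rail end corners are at (380,169) and (416,169), the plate corner at (305,81) and the left rest's top at (367,120). That is 6–7 px right of the prediction, or about 3 mm in jig x. The module sits square in the jaws, with its stub tip at (393,236).

Run:
```python
from rob import *
pts=[(10,35,50),(-10,35,50),(-60,95,12),(-15,58,86)];ob=np.array([(416,169),(380,169),(305,81),(367,120)])
xs=[(10,0,50),(-10,0,50),(85,68,90),(85,-64,90)];ox=np.array([416,380,573,559])
f=lambda p:np.r_[(wproj("w2",world(p,pts))-ob).ravel(),wproj("w2",world(p,xs))[:,0]-ox]
r=least_squares(f,[421,120,-.18],loss="soft_l1",f_scale=2);p=r.x;print("jig",p,f(p));np.save("jig.npy",p)
print(wproj("w2",world(p,xs)))
a=2.02;b=(85-140*np.cos(a),90+140*np.sin(a));print("bar",wproj("w2",world(p,[(b[0],27,b[1]),(b[0],-27,b[1])])))
# module in hand: fit in tool frame (yaw about z), origin z = TCP-29
z=np.load("w2.npz");h=z["pos"][2]-29
R=z["rot"];yaw=np.arctan2(R[1,1],R[0,1]);print("tool yaw",yaw)
obs=[((24,38,h+20),(474,289)),((-24,38,h+20),(310,289)),((24,38,h),(472,271)),((-24,38,h),(318,271)),((0,50,h+10),(393,236))]
m,r=wfit("w2",obs,[z["pos"][0],z["pos"][1],yaw]);print("mod-tcp in tool", R.T@np.r_[m[:2]-z["pos"][:2],0],m[2]-yaw);print(r)
g=np.load("grasp.npy");print("expected world off",g[:3],g[3:])
```

```text
jig [424.702 121.151  -0.174] [ 0.369 -0.023 -0.078  0.07  -2.748 -0.9    0.048  0.504  0.275  0.447
  0.761 -0.47 ]
[[416.275 231.626]
 [380.447 231.759]
 [573.761 107.481]
 [558.53  363.318]]
bar [[867.478 234.311]
 [834.002 392.907]]
tool yaw -0.17951714773946267
mod-tcp in tool [-1.251  1.686 -0.001] 1.8444395573607997e-05
[[ 3.181 -2.448]
 [-1.168 -2.461]
 [-5.644  0.926]
 [ 1.36   0.908]
 [-0.017  3.263]]
expected world off [463.109 368.826   0.075] [463.842 369.282  28.955]
```

Run:
```python
from rob import *
p=np.load("jig.npy");p[0]-=.4;R=down(p[2])
x=world(p,[(0,0.8,0)])[0]
def corr(z,vel,**k):
    return ctrl.move_l([x[0],x[1],z],R,vel=vel,**k)
corr(120,200);s=st();e=s["eef_pos"][:2]-x[:2];x[:2]-=e;print("err",e)
corr(88,80);s=st();e=s["eef_pos"][:2]-world(p,[(0,0.8,0)])[0][:2];x[:2]-=e
print(e,corr(72,15,threshold=5));s=st()
ctrl.hold(.2);st()
ctrl.gripper_to(66);st()
ctrl.move_l([x[0],x[1],180],vel=200);s=st()
ctrl.move_l(world(p,[(-15,-70,220)])[0],R,vel=250);wrist("w3")
print(wproj("w3",world(p,[(24,38,70),(24,-38,70),(-24,-38,70),(-24,38,70),(10,35,50),(-10,35,50),(0,50,60)])));st()
```

```text
t 5.7667 pos [424.608 122.439 120.003] F [ 0.106 -0.704 -1.744] w 46.31582701820217 g 64.11150097846985
err [0.167 0.501]
t 6.3167 pos [424.632 121.268  88.393] F [-0.022 -0.087 -1.112] w 46.526554927096825 g 64.11167979240417
[ 0.191 -0.67 ] True
t 6.9917 pos [424.169 121.835  78.905] F [-1.129  0.659  3.872] w 46.344840221067805 g 64.80396151542664
t 7.1917 pos [424.131 121.835  78.899] F [-0.771 -0.349  6.224] w 46.482444416960426 g 64.8231053352356
t 7.5167 pos [422.67  121.696  77.728] F [ 0.212 -0.893  0.056] w 65.83518407600886 g 0.0
t 8.175 pos [423.329 122.042 179.177] F [-0.478 -0.783 -0.595] w 65.96597049902104 g 0.0
[[459.595 106.266]
 [458.229 236.764]
 [375.624 236.478]
 [374.993 105.183]
 [432.198 114.988]
 [399.317 114.617]
 [416.546  88.102]]
t 8.7083 pos [396.557  55.139 218.454] F [-0.271  0.075  0.584] w 65.99093169631173 g 0.0
```

View pics/w3.png

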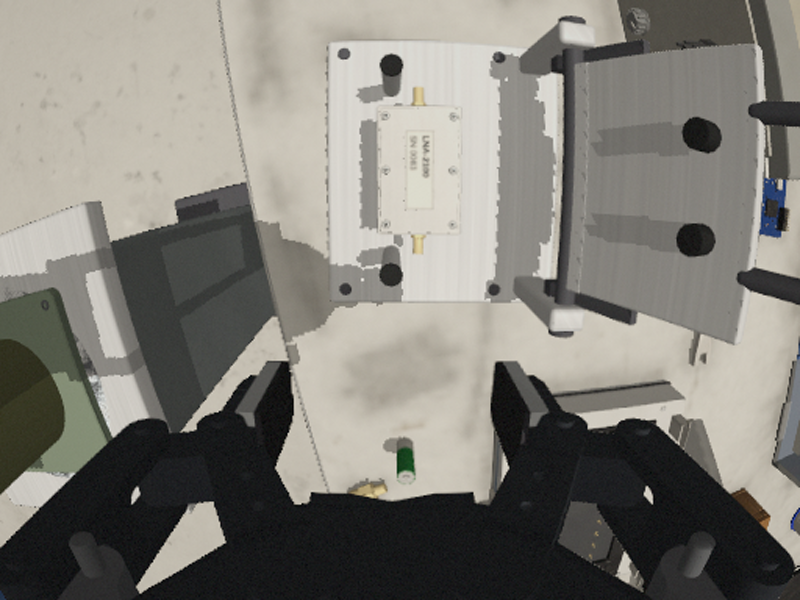

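The module lies flat along the rail, with corners at (379,106), (461,108), (460,236) and (376,235), centred between the rests at (391,65) and (390,273). Next I'll refine the jig pose and go above the bar.

Run:
```python
from rob import *
P=np.load("jig.npy")
o3=[((-60,95,12),(330,42)),((-60,-95,12),(329,300)),((-15,58,86),(391,65)),((-15,-58,86),(390,273))]
p,r=wfit("w3",o3,P);print("jig w3",p,r,"old",P)
obs=[((24,38,70),(461,108)),((24,-38,70),(460,236)),((-24,-38,70),(376,235)),((-24,38,70),(379,106)),((0,50,60),(418,87)),((0,-50,60),(418,254))]
m,r=wfit("w3",obs,P);print("mod",m)
j=(P+p)/2;np.save("jig2.npy",j);c,s=np.cos(j[2]),np.sin(j[2]);d=m-j;print("mod in jig",[c*d[0]+s*d[1],-s*d[0]+c*d[1],d[2]])
ctrl.move_l([396,55,300],vel=250);ctrl.gripper_to(40)
a=2.02;b=world(j,[(85-140*np.cos(a),0,90+140*np.sin(a))])[0];print("bar",b)
ctrl.move_ptp(b+[0,0,75],down(j[2]));st();wrist("w4")
print(wproj("w4",world(j,[(85-140*np.cos(a),y,90+140*np.sin(a)) for y in(27,0,-27)])))
```

```text
jig w3 [424.519 121.797  -0.187] [[-1.605 -2.672]
 [-0.348  1.925]
 [ 1.268 -1.365]
 [ 0.062  1.62 ]] old [424.702 121.151  -0.174]
mod [425.337 121.076  -0.179]
mod in jig [np.float64(0.7860140546432381), np.float64(-0.2605973954450578), np.float64(0.0010754893965367052)]
bar [568.037  95.307 216.111]
t 10.2833 pos [567.142  95.133 290.555] F [-0.173  0.847 -0.029] w 39.819244175554125 g 0.0
[[391.045 270.979]
 [391.064 331.244]
 [391.087 386.489]]
```

View pics/w4.png

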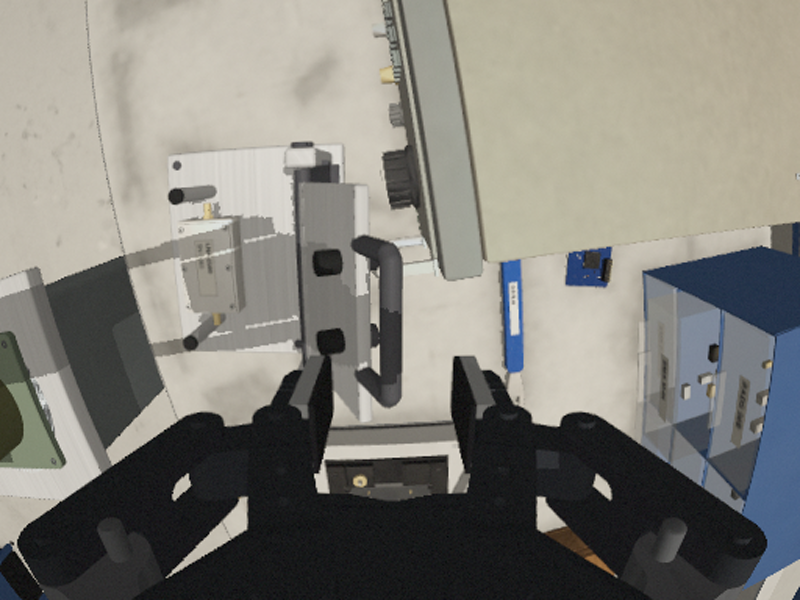

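The bar is seen at x≈391, y 255–395, exactly where predicted, and its angle matches too. I'll descend, pinch it, and carry it round the arc in relative steps.

Run:
```python
from rob import *
j=np.load("jig2.npy");R=down(j[2])
B=lambda a:world(j,[(85-140*np.cos(a),0,90+140*np.sin(a))])[0]
b=B(2.02);tgt=b+[0,0,14]
ctrl.move_l(b+[0.5,0,40],R,vel=120);print(ctrl.move_l(tgt+[.5,0,0],vel=50,threshold=10));st()
ctrl.gripper_to(6,40);s=st();ctrl.hold(.2);s=st()
off=s["eef_pos"]-B(2.02);print("off",off)
cmd0=tgt+[.5,0,0]-B(2.02)  # commanded offset
for a in np.linspace(2.02,1.5708,10)[1:]:
    ctrl.move_l(B(a)+cmd0,R,vel=50);s=sensors.read_state();e=s["eef_pos"]-B(a)-off;print(round(a,3),"F",s["force"],"e",e,s["grip_width"])
    if np.linalg.norm(s["force"])>25:print("stop");break
ctrl.hold(.5);st();wrist("w5")
p,d=optics.grab_frame("scene");cv2.imwrite("pics/s5.png",cv2.resize(p[130:290,200:360,::-1],(600,600),interpolation=cv2.INTER_CUBIC))
```

```text
False
t 11.4417 pos [568.546  95.316 229.916] F [ 0.456  0.309 -0.022] w 40.31292519379954 g 0.0
t 11.825 pos [566.708  95.725 230.572] F [-5.729  0.001  4.672] w 8.307404732534412 g 39.15131449699402
t 12.025 pos [566.685  95.708 230.55 ] F [-6.145  0.894  4.664] w 8.30522935083728 g 39.14566397666931
off [-1.352  0.401 14.439]
1.97 F [-1.516 -0.343 -2.881] e [ 1.568 -0.279 -0.633] 8.536397233738853
1.92 F [ 0.612  0.674 -4.488] e [ 1.718 -0.334 -0.56 ] 8.30723214584907
1.87 F [ 1.478  0.472 -2.54 ] e [ 1.727 -0.343 -0.203] 7.889664169521433
1.82 F [ 1.16   0.307 -1.171] e [ 1.869 -0.372  0.108] 8.174353441992706
1.77 F [2.682 0.12  0.494] e [ 2.062 -0.433  0.403] 8.040447400628869
1.721 F [ 1.898 -0.412  4.272] e [ 2.223 -0.42   0.676] 8.383897557415079
1.671 F [ 0.964 -0.058  6.042] e [ 1.874 -0.372  0.533] 8.08115459277346
1.621 F [ 2.53  -0.378  5.341] e [ 2.262 -0.453  0.654] 8.34817457723706
1.571 F [ 2.137 -1.753  6.315] e [ 1.674 -0.363  0.449] 8.18915566473714
t 15.15 pos [508.683 106.225 244.873] F [ 2.437 -0.57   5.716] w 8.013303095720982 g 41.21708035469055
```

View pics/s5.png

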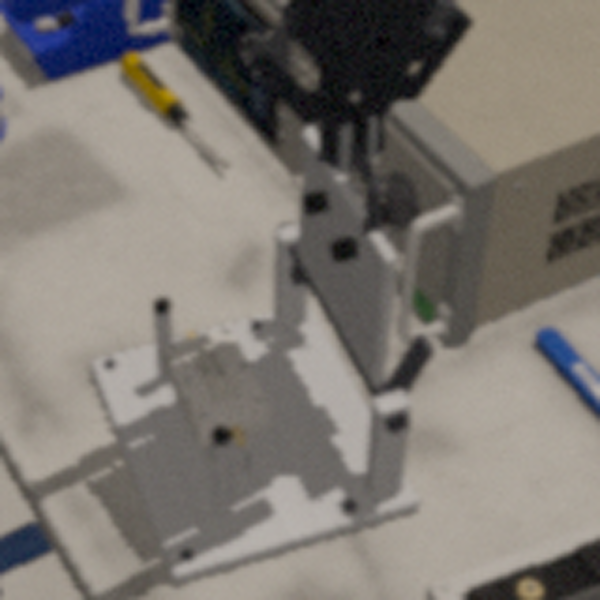

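View pics/w5.png

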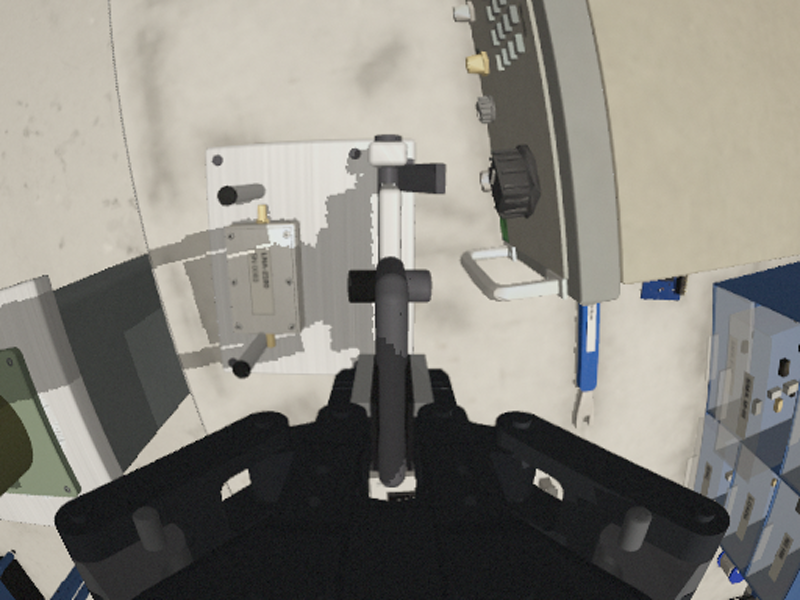

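The lid stands upright in both views: the bar (391,370), plate edge (391,240) and post top (390,152) line up on the camera's centre column. I'll check this numerically with the actual tool tilt.

Run:
```python
from rob import *
j=np.load("jig2.npy");z=np.load("w5.npz");print(z["rot"])
# lateral jig-x at which each column is seen
def jx(col,y,zz):
    return least_squares(lambda v:wproj("w5",world(j,[(v[0],y,zz)]))[:,0]-col,[85]).x[0]
for n,c,y,zz in(("bar",390.7,20,230),("plate edge",391,45,205),("post",390,78,100),("rod",390,65,95),("rail/module mid",263,40,60)):
    print(n,jx(c,y,zz),wproj("w5",world(j,[(85,y,zz)])))
d=z["pos"]-np.r_[j[:2],0];print("tcp jig x",np.cos(j[2])*d[0]+np.sin(j[2])*d[1])
s1=st();ctrl.hold(.3);st()
```

```text
[[ 0.179  0.984  0.001]
 [ 0.984 -0.179 -0.   ]
 [ 0.     0.001 -1.   ]]
bar 86.45842795375783 [[385.908 335.564]]
plate edge 86.54268674255142 [[386.503 241.848]]
post 85.92264147961215 [[388.346 156.93 ]]
rod 85.90553467562546 [[388.413 179.774]]
rail/module mid 0.8409991513131085 [[388.775 217.343]]
tcp jig x 85.44405910108432
t 15.25 pos [508.7   106.232 244.866] F [ 1.861 -0.593  6.765] w 8.484886064273264 g 41.21695339679718
t 15.55 pos [508.705 106.226 244.878] F [ 1.555 -1.403  6.826] w 7.893572224999911 g 41.216819286346436
```

Run:
```python
from rob import *
j=np.load("jig2.npy");R=down(j[2])
b=world(j,[(85-.8,0,230)])[0]
ctrl.move_l(b+[.5,0,13.8],R,vel=10);ctrl.hold(.6);s=st();print(s["qvel"])
ctrl.finish_job()
```

```text
t 16.4 pos [508.172 106.31  244.907] F [ 1.95  -0.887  6.94 ] w 7.916740579473554 g 41.2289160490036
[-0.001 -0.    -0.     0.001  0.     0.   ]
the job is handed in; nothing more can be done
```

The job is handed in at 16.4 s: the module lies flat and lengthwise on the rail, measured within about 1 mm of centre and released. The gripper is holding the lid still and upright, within about 0.01 rad by my estimate; the spool, cell and screwdriver were not touched.

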